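# Hold the dose barrel and tighten its lock ring

## Task

The dose barrel on the filling head has swung off its setting and its lock ring is loose. Swing the barrel's forked arm back in line with the sliding hold bolt and push the bolt all the way home into the fork so that the barrel is held still, and only then turn the knurled lock ring clockwise (seen from above) by its bar until it comes up tight. Leave the bolt home and the jars around the head standing where they are.

Things in the scene. Friction and masses are not known exactly. Their poses are not given: they have to be found in the camera images.
- head: Fixed metal dose-setting head. Origin on the table under the upright barrel's axis; +y points from there to the hold bolt, z up. Base plate 170 mm in x, y -95 to 235, 20 thick; drum housing of radius 50 up to z 70; bolt pedestal 60 wide in x, y 120 to 225, top z 94, with a bolt guide 60 wide, y 122 to 144, top z 130 (all mm).
- dose_barrel (a joint): Turn of the upright steel barrel (34 mm radius, top z 128 mm) about its axis, rad, positive counterclockwise from above; 0 = forked arm in line with the bolt (along head +y), range -0.6 to 0.9. Starts 0.25 to 0.65; stays where left (0.12 N m of friction). The lock ring rides on it and turns along with it.
- fork_mouth (a point): Midpoint between the prong tips of the barrel's forked arm, 113 mm from the barrel axis, z 106 mm. The arm lies at z 98 to 114 mm: stem 18 mm wide out to 66 mm from the axis, crosspiece 50 mm wide at 66 to 78 mm, then two round prongs 14 mm thick, gap 22 mm, outer sides 25 mm either side of the arm's centre line.
- hold_bolt (a joint): Travel of the sliding hold bolt towards the barrel, m: 0 = withdrawn, 0.034 = fully home (its round nose 30 mm deep between the prongs). About 2 N of friction, stays where left. It enters only when the arm is within about 0.08 rad of in line, and centres the fork; otherwise it butts on a prong.
- bolt_nose (a point): Tip of the bolt's round nose (rod 16 mm thick, axis 106 mm above the table). Withdrawn it is 117 mm from the barrel axis, on the head's +y line.
- bolt_knob (a point): On the axis of the bolt's upright cylindrical knob (18 mm thick, from z 106 to 154 mm), at z 136 mm. Withdrawn it is 190 mm from the barrel axis; home, 156 mm. It can be pushed towards the barrel from its outer side.
- lock_ring (a joint): Turn of the knurled lock ring on the barrel's thread, relative to the barrel, rad, growing clockwise seen from above: starts 0 to 0.4 (loose), hard stop at 1.4 = tight. 0.3 N m of friction drags the barrel round with the ring unless the barrel is held. Stays where left.
- ring_bar (a point): Point on the ring's radial bar, 88 mm from the barrel axis and 81 mm above the table. The ring is 49 mm in radius, z 72 to 90 mm; its one bar, 12 mm thick, sticks out level to 110 mm from the axis, at the head's angle 0.15 + dose_barrel - lock_ring (rad, counterclockwise from the head's +x).
- jar1: Bystander: closed jar, 76 mm wide, 62 mm high, origin under its centre; stands near the head
- jar2: Bystander: closed jar, 76 mm wide, 62 mm high, origin under its centre; stands near the head
- jar3: Bystander: closed jar, 76 mm wide, 62 mm high, origin under its centre; stands near the head
- jar4: Bystander: closed jar, 76 mm wide, 62 mm high, origin under its centre; stands near the head
- jar5: Bystander: closed jar, 76 mm wide, 62 mm high, origin under its centre; stands near the head

How it is judged (in metres and radians):
On the way, in this order (a step that is already met when the one before it is completed fails the run):
1. the forked arm is in line with the bolt (value of joint dose_barrel between -0.14 and 0.14 rad), for 0.1 s.
2. the bolt is home in the fork and holds the barrel (value of joint dose_barrel between -0.06 and 0.06 rad and value of joint hold_bolt above 0.027 m), for 0.2 s.
3. the lock ring is turned up tight with the barrel still held (all of step 2 and value of joint lock_ring above 1.32 rad), for 0.1 s.
At the end, for the whole second after the job is handed in: The bolt is at least 27 mm in (34 is home), the barrel within 0.06 rad of in line, the lock ring at least 1.32 rad round (1.4 is tight), and every jar around the head standing upright and at rest (all of step 3 and linear speed of each of jar1, jar2, jar3, jar4, jar5 below 0.03 m/s and angle between each of jar1, jar2, jar3, jar4, jar5's own z axis and vertical below 0.15 rad); the robot touches nothing.
It fails at once if the lock ring is tightened (past 0.6 rad) while the bolt does not hold the barrel (value of joint lock_ring above 0.6 rad and value of joint hold_bolt below 0.02 m).
It fails at once if a jar is shifted more than 30 mm or tipped (distance of any of jar1, jar2, jar3, jar4, jar5 from where it was at the start of the episode above 0.03 m or angle between any of jar1, jar2, jar3, jar4, jar5's own z axis and vertical above 0.5 rad).
It also fails if it takes over 61 s, if anything falls off the work surface, if the arm or the gripper's body presses on something with over 40 N, if the wrist force passes 120 N, or if a joint passes its speed limit or range.

## Robot

A 6-joint arm with a two-finger parallel gripper is mounted at the origin on the work surface. World frame = base frame: x ahead of the robot, y to its left, z up, the work surface at z = 0. Lengths are in m, angles in degrees, forces in N, time in s.
With the tool pointing down it reaches from about 0.4 to 0.825 m from the base axis. Payload 7 kg.
Tool frame: the origin (TCP) lies at the very end of the fingers, on their centre line; the grasp point (between the pads) lies 19 mm behind it; x points along the fingers, y is the direction in which the jaws open and shut, and the axes are right-handed (so a half turn about x gives the same grasp; the last joint's range is limited). The gripper opens to 88 mm and grips with 3 to 60 N. Pads are 19 mm wide; open, the fingers measure 130 mm over their backs; the gripper's body (78 mm by 193 mm) begins 47 mm behind the grasp point.
Start: joints at [85.319, 20.546, 0.682, 0, -70.136, -16.507], TCP at [0.244, 0.629, 0.227] pointing down, gripper open.
Joint ranges: [-176.03, 176.03], [-82.01, 121.73], [-58.28, 71.71], [-173.87, 95.51], [-174.79, -0.11], [-173.66, 173.66]. Speed limits (degrees/s): [136.94, 136.94, 172.46, 180, 180, 180].

## Interface

Orientations are given as [roll, pitch, yaw] about the fixed x, y, z axes, in that order (R = Rz(yaw) Ry(pitch) Rx(roll)).
In Python, from plant import * gives the robot as it stands. The module is installed in compiled form; this text tells all that it offers.
- The arm moves only by the shell command python3 -m creep 'ROWS' [FORCE]. ROWS is a JSON object of lists of equal length, an entry for each row: "jaw": the closure, from -1 (fully open) to 1 (shut); "translation": the shift along the tool's x, y, z in m, a list of three; "roll": the turn about the tool's x in rad. A call has exactly 10 rows; each row shifts and turns the commanded pose from where the row before left it, along the tool's axes as they then stand; what a row does not reach is not made up. A row lasts 1/10 s, in which the tool goes at most 50 mm and 8.59 degrees, less where a joint would pass 70% of its speed; a pose out of reach is approached as far as the arm can. A call with a gripper value outside its range is refused whole. The fingers move at their own pace and stop on an object; FORCE is the grip in N (left out, the last holds). Time passes only in rows, so rows that do not move let the fingers close, or fill a call up. It gives the time, the measured TCP pose, the force and the opening at its end, in the units of the state.
- get_state(): the state, without advancing time (a new reading comes with each control period).
- capture(name): name is "scene" or "top" or "wrist"; returns a dict with "image" (400x640x3 uint8, red, green, blue), "fovy" (degrees; the focal length in pixels is half the picture's height over the tangent of half this angle, whatever the lens; pixels are square), "cx", "cy" (the principal point, pixels), "D" ([k1, k2, p1, p2, k3] as OpenCV has them; the pictures are not rectified), "pose" (4x4, takes a point from camera to world coordinates); the wrist camera has in their place "tool_from_camera" (4x4, takes a point from camera to tool coordinates, whose origin is the TCP and whose axes are the tool frame's). Camera axes: x right, y up, looking along -z (the intrinsics and any distortion apply to the point x, -y, -z); pixel columns grow to the right and rows downward; lengths in m; the calibration is good to about 2 mm. A picture is of the moment at which its call begins: read the wrist's pose just before it. There is no depth.
- close_job(): hands the job in, once; it reports no verdict.
The state is a dict: "time_s": time; "joints": joint angles; "qd": joint speeds; "joint_torque": joint torques, N m; "tcp_pos": TCP position; "eef_rot": TCP orientation; "contact_force": force on the tool from outside, world axes, zero at the start; "moment": the same for the moment, N m; "gripper_width": finger opening in m.
Only numpy, scipy, OpenCV 4.12 (cv2) and the standard library are available. Lean on these libraries where they do the work, as an engineer would, in place of code of your own. Each camera call takes 0.05 s, during which the arm holds its last target.

## Working session

There is one attempt and no reset: what is moved stays moved. The work goes in short steps, Python scripts to look and compute and a shell command to move; the robot and the scene stay as the last step left them, time stands still between calls to the robot, and variables do not carry over. Pictures are saved under pics/ and viewed, and the job is handed in when it is done.

```bash
mkdir -p pics; python3 - <<'E'
from plant import *
import cv2,numpy as np,json
s=get_state();print(s)
for n in ["scene","top","wrist"]:
    c=capture(n);cv2.imwrite(f"pics/{n}0.png",c["image"][:,:,::-1])
    d={k:(np.asarray(v).tolist()) for k,v in c.items() if k!="image"};print(n,d)
    json.dump(d,open(f"{n}0.json","w"))
E
```

```text
{'time_s': 0.0, 'joints': array([ 8.53199211e+01,  2.05889849e+01,  6.35774496e-01, -1.92005810e-02,
       -7.01359813e+01, -1.65081465e+01]), 'qd': array([ 0.01507385,  0.0597093 ,  0.05106847, -0.06273854, -0.05647894,
        0.1029715 ]), 'joint_torque': array([ 2.67234309e-04, -5.82714307e+01,  2.93051237e+01,  6.99689224e+00,
        6.91245645e-03, -1.57537174e-04]), 'tcp_pos': array([0.24380892, 0.62892419, 0.22566843]), 'eef_rot': array([  95.06889337,   89.90899959, -106.12587025]), 'contact_force': array([ 0.40962317, -0.85904831,  0.28089465]), 'moment': array([-0.00414379, -0.0386619 , -0.01645669]), 'gripper_width': 0.08782023603535301}
scene {'fovy': 53.43572254659356, 'cx': 312.4341554294423, 'cy': 200.2334508481109, 'D': [-0.08869098842723783, 0.0, 0.0, 0.0, 0.0], 'pose': [[-0.48306519026638733, -0.6071855415833697, 0.6308515990666976, 1.0597902824807015], [0.8753944759708623, -0.34992071143976905, 0.33352662134406247, 0.21914659074461162], [0.01823549814506873, 0.7133591057788472, 0.7005613840412596, 0.6378646937819771], [0.0, 0.0, 0.0, 1.0]]}
top {'fovy': 56.73288
[... 152 characters left out ...]
9756048875, -0.2030707259541513, 0.4294270389956074], [-0.983711055109458, 0.17542166763018205, -0.03924026734469915, -0.037161870700301844], [-0.0021467319749369457, 0.20681612573166835, 0.9783774740248117, 0.7711538489836062], [0.0, 0.0, 0.0, 1.0]]}
wrist {'fovy': 65.46063596191694, 'cx': 322.4520333752707, 'cy': 196.60177356011087, 'D': [0.019420512451955016, 0.0, 0.0, 0.0, 0.0], 'tool_from_camera': [[-0.001070508497900982, 0.2945553166050317, -0.9556338312718237, -0.15699951748975693], [0.9999990170927222, 0.0011805959824844835, -0.0007563112550391487, 0.00018187769747568527], [0.0009054419607459596, -0.9556337016100022, -0.29455629092249935, -0.07995178642812678], [0.0, 0.0, 0.0, 1.0]]}
```

View pics/scene0.png

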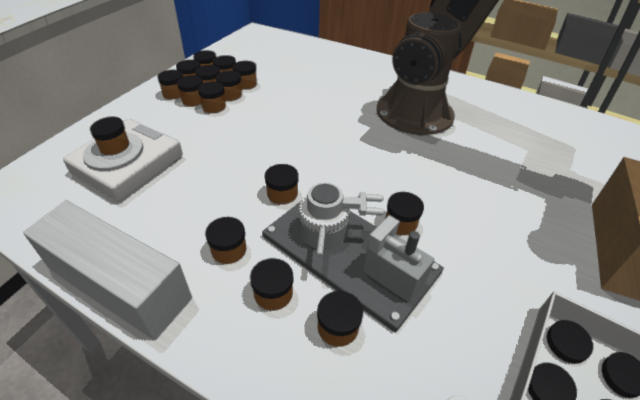

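View pics/top0.png

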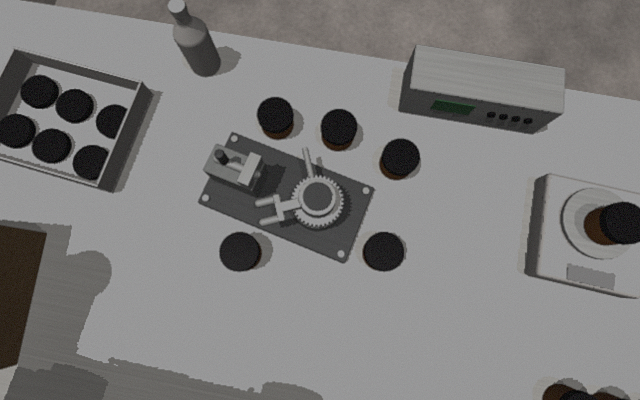

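View pics/wrist0.png

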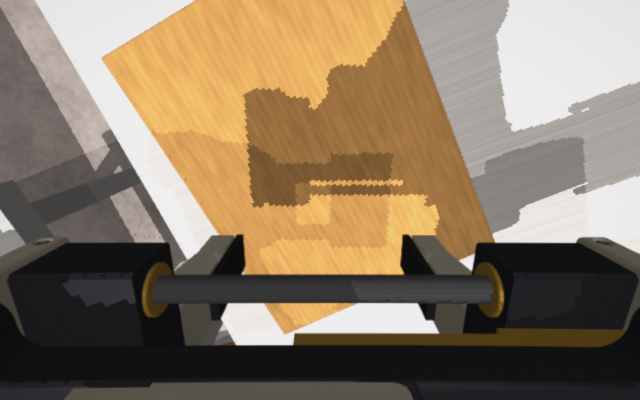

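View enlarged.

```bash
python3 - <<'E'
import cv2
i=cv2.imread("pics/top0.png");cv2.imwrite("pics/topz.png",cv2.resize(i[110:270,190:390],None,fx=4,fy=3.75*4/3.75,interpolation=cv2.INTER_CUBIC)[:600])
i=cv2.imread("pics/scene0.png");cv2.imwrite("pics/scenez.png",cv2.resize(i[160:310,255:455],None,fx=4,fy=4,interpolation=cv2.INTER_CUBIC))
E
```

```text
(no output)
```

View pics/topz.png

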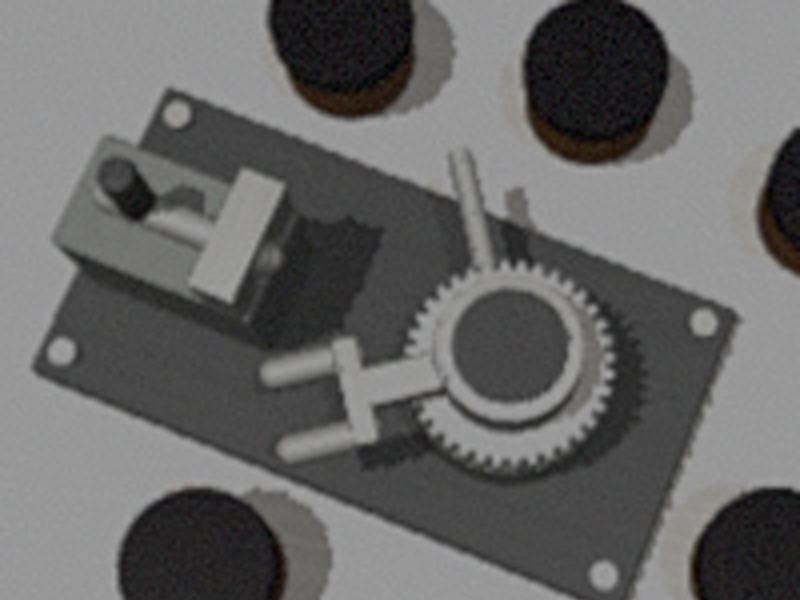

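View pics/scenez.png

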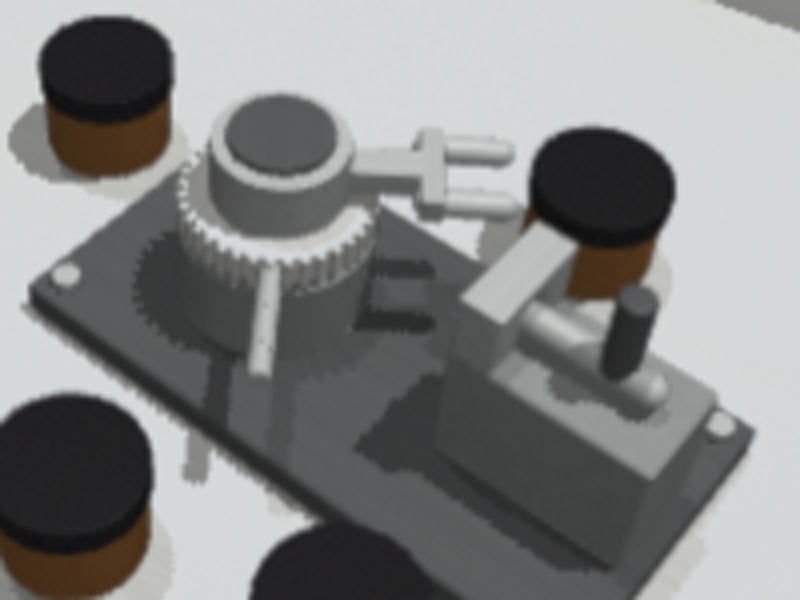

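```bash
cat > h.py <<'E'
import json,cv2,numpy as np
def ray(n,uv):
    c=json.load(open(n+".json"));f=200/np.tan(np.radians(c["fovy"]/2))
    K=np.array([[f,0,c["cx"]],[0,f,c["cy"]],[0,0,1]])
    p=cv2.undistortPoints(np.array([[uv]],float),K,np.array(c["D"]))[0,0]
    T=np.array(c["pose"]);return T[:3,3],T[:3,:3]@np.array([p[0],-p[1],-1])
def at(n,uv,z):
    o,d=ray(n,uv);return (o+d*(z-o[2])/d[2])
def proj(n,P):
    c=json.load(open(n+".json"));f=200/np.tan(np.radians(c["fovy"]/2))
    K=np.array([[f,0,c["cx"]],[0,f,c["cy"]],[0,0,1]])
    T=np.array(c["pose"]);q=(np.atleast_2d(P)-T[:3,3])@T[:3,:3];q=q*[1,-1,-1]
    return cv2.projectPoints(q,np.zeros(3),np.zeros(3),K,np.array(c["D"]))[0][:,0]
E
python3 - <<'E'
from h import *
t=lambda u,v,z:at("top0",(u/4+190-.375,v/4+110-.375),z)
s=lambda u,v,z:at("scene0",(u/4+255-.375,v/4+160-.375),z)
np.set_printoptions(precision=4,suppress=True)
P={}
P['barrel']=[t(511,348,.128),s(281,138,.128)]
P['knobtop']=[t(120,174,.154),s(637,300,.154)]
P['tipA']=[t(264,375,.106),s(510,153,.106)]
P['tipB']=[t(281,451,.106),s(518,208,.106)]
P['bartip']=[t(459,152,.081),s(260,372,.081)]
P['c1']=[t(33,367,.02),0*t(0,0,0)];P['c2']=[t(168,90,.02),s(755,432,.02)];P['c3']=[t(738,318,.02),s(755,432,.02)*0]
P['scr1']=[t(177,114,.022),s(722,424,.022)]
P['scr3']=[t(704,321,.022),s(66,274,.022)]
for k,v in P.items(): print(k,v[0],v[1])
h=.5*(P['barrel'][0]+P['barrel'][1])
for i in (0,1):
  b=P['barrel'][i];k=P['knobtop'][i]-b;a=np.degrees(np.arctan2(k[1],k[0]));m=(P['tipA'][i]+P['tipB'][i])/2-b;am=np.degrees(np.arctan2(m[1],m[0]))
  r=P['bartip'][i]-b;ar=np.degrees(np.arctan2(r[1],r[0]))
  print(i,np.hypot(*k[:2]),a,np.hypot(*m[:2]),am-a,np.hypot(*r[:2]),ar-(a-90))
d=P['c2'][0]-P['c3'][0];print(np.degrees(np.arctan2(d[1],d[0])),np.hypot(*d[:2]))
E
```

```text
barrel [ 0.5682 -0.0151  0.128 ] [ 0.5749 -0.0114  0.128 ]
knobtop [0.6086 0.1663 0.154 ] [0.6116 0.1693 0.154 ]
tipA [0.5402 0.0947 0.106 ] [0.5077 0.0798 0.106 ]
tipB [0.5073 0.0797 0.106 ] [0.5405 0.0968 0.106 ]
bartip [0.6706 0.0292 0.081 ] [0.6677 0.0289 0.081 ]
c1 [0.5372 0.2305 0.02  ] [0. 0. 0.]
c2 [0.6985 0.196  0.02  ] [0.5397 0.2333 0.02  ]
c3 [ 0.6284 -0.1249  0.02  ] [0. 0. 0.]
scr1 [0.6853 0.1875 0.022 ] [0.5446 0.2177 0.022 ]
scr3 [ 0.6232 -0.1075  0.022 ] [ 0.6196 -0.1082  0.022 ]
0 0.18581845890196574 77.43814716602553 0.11151246946869357 36.05840591962114 0.1115685020442627 35.93450903517135
1 0.18435804301385267 78.49794116415814 0.11183524757169139 38.49258174629409 0.10113620800075644 34.9403696985994
77.68878467673245 0.3284509365508724
```

```bash
cat >> h.py <<'E'
O=np.array([.568,-.0148]);YAW=np.radians(77.7)
def hw(x,y,z=0):
    ey=np.array([np.cos(YAW),np.sin(YAW)]);ex=np.array([ey[1],-ey[0]])
    return np.r_[O+x*ex+y*ey,z]
def wh(p):
    ey=np.array([np.cos(YAW),np.sin(YAW)]);ex=np.array([ey[1],-ey[0]]);d=np.array(p[:2])-O
    return np.array([d@ex,d@ey])
E
python3 - <<'E'
from h import *
from scipy.spatial.transform import Rotation as R
np.set_printoptions(precision=4,suppress=True)
for n in("top0","scene0"):
    im=cv2.imread("pics/"+n+".png");im=cv2.resize(im,None,fx=1,fy=1)
    sx,sy,w,hh=((190,110,200,150) if n[0]=='t' else (255,160,200,150))
    z=cv2.resize(im[sy:sy+hh,sx:sx+w],None,fx=4,fy=4,interpolation=cv2.INTER_CUBIC)
    th=np.linspace(0,6.28,60)
    pts=[hw(34*np.cos(a)/1e3,34*np.sin(a)/1e3,.128) for a in th]
    pts+=[hw(x,y,.02) for x in(-.085,.085) for y in(-.095,.235)]
    pts+=[hw(x,y,.13) for x in(-.03,.03) for y in(.122,.144)]
    pts+=[hw(0,.19,.154),hw(0,.117,.106)]
    for b in (.6,.65):
        for l in(-.018,.018): 
            a=np.pi/2+b; pts.append(hw(.113*np.cos(a)-l*np.sin(a),.113*np.sin(a)+l*np.cos(a),.106))
    for r in(.36,.44): pts.append(hw(.0*0+.0,0,0)*0+hw(.11*np.cos(.6 if r<.4 else .65),.11*np.sin(.6 if r<.4 else .65),.081))
    for u,v in proj(n,np.array(pts)): cv2.circle(z,(int((u-sx+.375)*4),int((v-sy+.375)*4)),2,(0,0,255),-1)
    cv2.imwrite(f"pics/ov_{n}.png",z)
M=R.from_euler('xyz',[95.06889337,   89.90899959, -106.12587025],degrees=True).as_matrix();print(M)
for j in [(276,112),(339,125),(401,153),(240,251),(384,251)]:
    p=at("top0",j,.062);print(p,wh(p))
E
```

```text
[[-0.0004 -0.3615 -0.9324]
 [-0.0015 -0.9324  0.3615]
 [-1.      0.0016 -0.0001]]
[0.7428 0.1029 0.062 ] [0.1457 0.1522]
[ 0.7378 -0.0296  0.062 ] [0.169  0.0217]
[ 0.7009 -0.1622  0.062 ] [ 0.1612 -0.1157]
[0.4519 0.1131 0.062 ] [-0.1407  0.1002]
[ 0.5011 -0.1563  0.062 ] [-0.0353 -0.1525]
```

View pics/ov_top0.png

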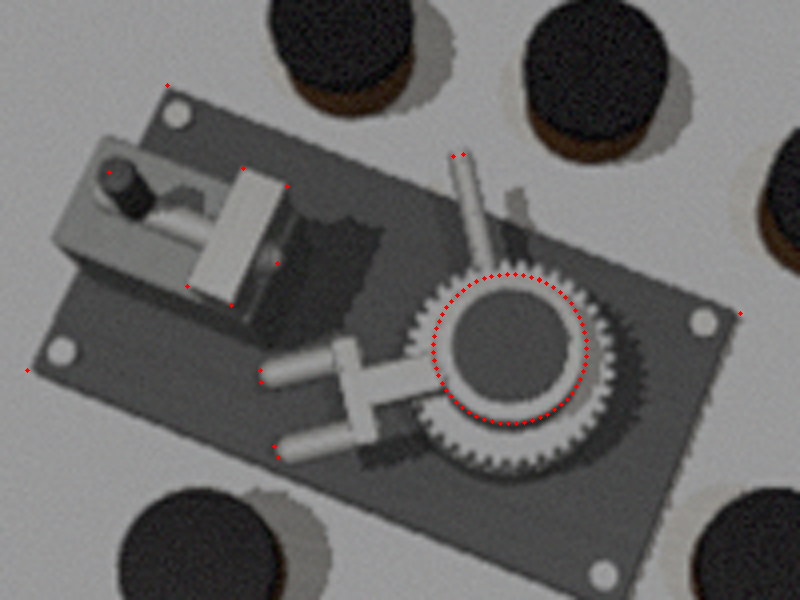

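View pics/ov_scene0.png

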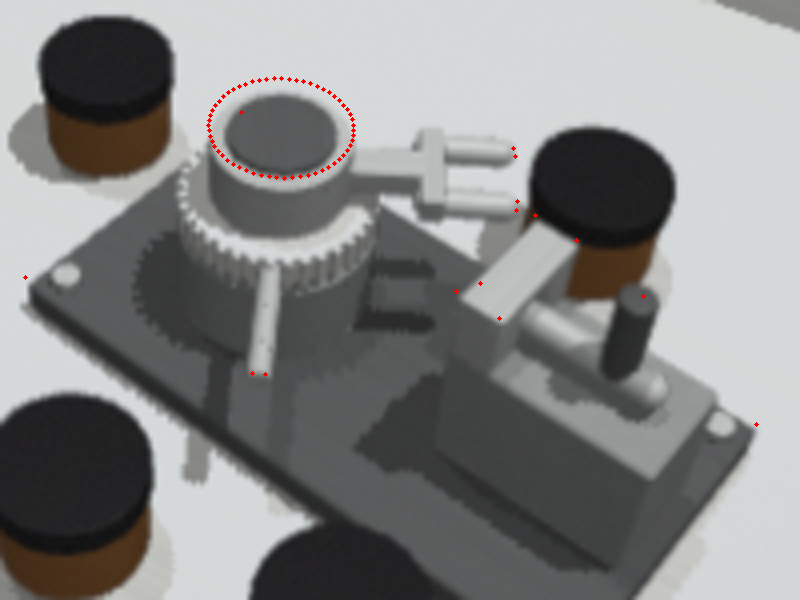

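```bash
sed -i 's/^O=.*/O=np.array([.570,-.0140]);YAW=np.radians(77.7)/' h.py; cat >> h.py <<'E'
def st():
    from plant import get_state
    from scipy.spatial.transform import Rotation as R
    s=get_state();M=R.from_euler('xyz',s["eef_rot"],degrees=True).as_matrix();return s,M
def to(x,y,z,M=None):
    s,M0=st();M=M0 if M is None else M
    d=M.T@(hw(x,y,z)-s["tcp_pos"]);h=wh(s["tcp_pos"])
    a=np.degrees(np.arctan2(M0[1,1],M0[0,1]))-np.degrees(YAW)
    print("t%.2f head"%s["time_s"],np.round(h*1e3,1),"z%.1f"%(s["tcp_pos"][2]*1e3),"tool y at head ang %.1f"%((a+90)%360),"move",np.round(d*1e3,1),"F",np.round(s["contact_force"],1),"w%.4f"%s["gripper_width"],"j",np.round(s["joints"],0))
E
python3 -c "
from h import *
to(-.11,.038,.2)"
```

```text
t0.15 head [-455.6  558.8] z225.8 tool y at head ang 261.1 move [  26.5  461.1 -422. ] F [ 0.2 -0.1  0.7] w0.0871 j [ 85.  21.   1.  -0. -70. -17.]
```

```bash
python3 -m creep '{"jaw":[1,1,1,1,1,1,1,1,1,1],"translation":[[0,0.02,-0.018],[0,0.034,-0.031],[0,0.034,-0.031],[0,0.034,-0.031],[0,0.034,-0.031],[0,0.034,-0.031],[0,0.034,-0.031],[0,0.034,-0.031],[0,0.034,-0.031],[0,0.034,-0.031]],"roll":[0,0,0,0,0,0,0,0,0,0]}' 20
python3 -c "
from h import *
to(-.11,.038,.2)"
```

```text
time_s: 1.15
tcp_pos: [0.4032, 0.2162, 0.2267]
eef_rot: [-101.6, 90.0, 57.3]
contact_force: [1.2, 1.0, 0.9]
gripper_width: 0.0133
t1.15 head [-212.   189.4] z226.7 tool y at head ang 261.1 move [  26.6  133.9 -124.1] F [1.2 1.  0.9] w0.0133 j [ 53.  -0. -25.  -0. -65.  16.]
```

```bash
python3 -m creep '{"jaw":[1,1,1,1,1,1,1,1,1,1],"translation":[[0,0.034,-0.031],[0,0.034,-0.031],[0,0.034,-0.031],[0,0.022,-0.021],[0,0.01,-0.01],[0.02,0,0],[0.02,0,0],[0,0,0],[0,0,0],[0,0,0]],"roll":[0,0,0,0,0,-0.075,-0.08,0,0,0]}' 20
python3 - <<'E'
from h import *
from plant import *
to(-.11,.038,.097)
c=capture("top");cv2.imwrite("pics/top1.png",c["image"][:,:,::-1])
c=capture("scene");cv2.imwrite("pics/scene1.png",c["image"][:,:,::-1])
E
```

```text
time_s: 2.15
tcp_pos: [0.4708, 0.0486, 0.1876]
eef_rot: [-153.3, 89.9, 14.3]
contact_force: [-0.3, 0.4, 0.1]
gripper_width: 0.0003
t2.15 head [-110.2   40.1] z187.6 tool y at head ang 269.9 move [90.6  2.1 -0.1] F [-0.3  0.4  0.1] w0.0003 j [ 30.   3. -27.   0. -60.  48.]
```

View pics/top1.png

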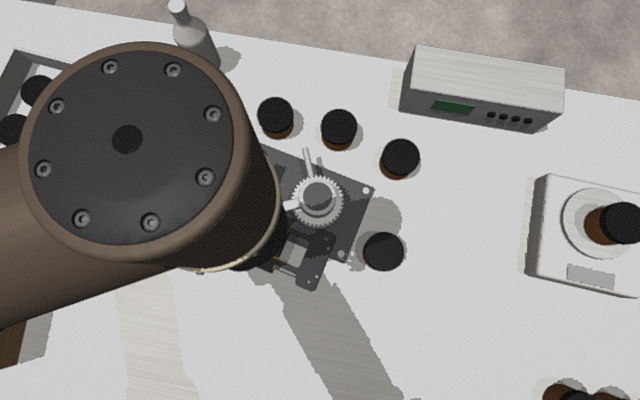

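View pics/scene1.png

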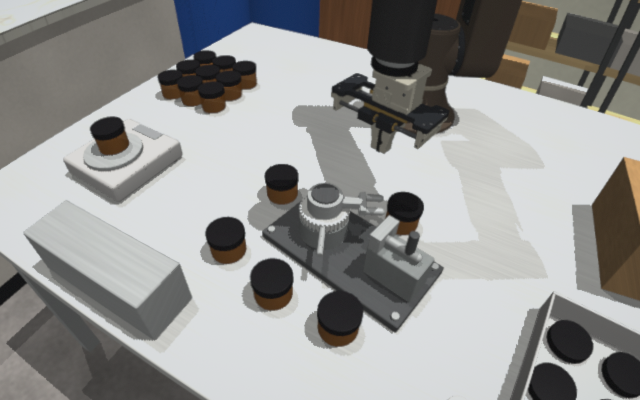

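```bash
python3 -m creep '{"jaw":[1,1,1,1,1,1,1,1,1,1],"translation":[[0.03,0,0],[0.03,0,0],[0.03,0,0],[0,0,0],[0,-0.004,-0.006],[0,-0.005,-0.008],[0,-0.005,-0.008],[0,-0.005,-0.008],[0,-0.005,-0.008],[0,-0.005,-0.008]],"roll":[0,0,0,0,0,0,0,0,0,0]}' 20
python3 -c "
from h import *
to(-.0345,.088,.097)"
```

```text
time_s: 3.25
tcp_pos: [0.5222, 0.0672, 0.0968]
eef_rot: [-112.9, 90.0, 54.8]
contact_force: [-2.1, 1.6, -0.0]
gripper_width: 0.0004
t3.25 head [-64.   69.2] z96.8 tool y at head ang 270.0 move [ -0.2 -18.9 -29.5] F [-2.1  1.6 -0. ] w0.0004 j [ 29.  14. -28.  -0. -48.  49.]
```

Contact force is about 2.6 N, as expected for the barrel friction. I'll finish the sweep.

```bash
python3 -m creep '{"jaw":[1,1,1,1,1,1,1,1,1,1],"translation":[[0,-0.004,-0.006],[0,-0.004,-0.006],[0,-0.004,-0.006],[0,-0.003,-0.005],[0,-0.002,-0.004],[0,-0.002,-0.0025],[0,0,0],[0,0,0],[0,0,0],[0,0,0]],"roll":[0,0,0,0,0,0,0,0,0,0]}' 20
python3 - <<'E'
from h import *
from plant import *
to(-.0345,.088,.097)
c=capture("top");cv2.imwrite("pics/top2.png",c["image"][:,:,::-1])
c=capture("scene");i=c["image"][:,:,::-1];cv2.imwrite("pics/scene2.png",cv2.resize(i[160:310,255:455],None,fx=4,fy=4,interpolation=cv2.INTER_CUBIC))
E
```

```text
time_s: 4.25
tcp_pos: [0.5543, 0.0792, 0.0967]
eef_rot: [-140.3, 90.0, 27.4]
contact_force: [-1.1, 0.7, -0.9]
gripper_width: 0.0005
t4.25 head [-35.2  87.7] z96.7 tool y at head ang 270.0 move [-0.3 -0.3 -0.7] F [-1.1  0.7 -0.9] w0.0005 j [ 28.  17. -24.   0. -50.  50.]
```

View pics/scene2.png

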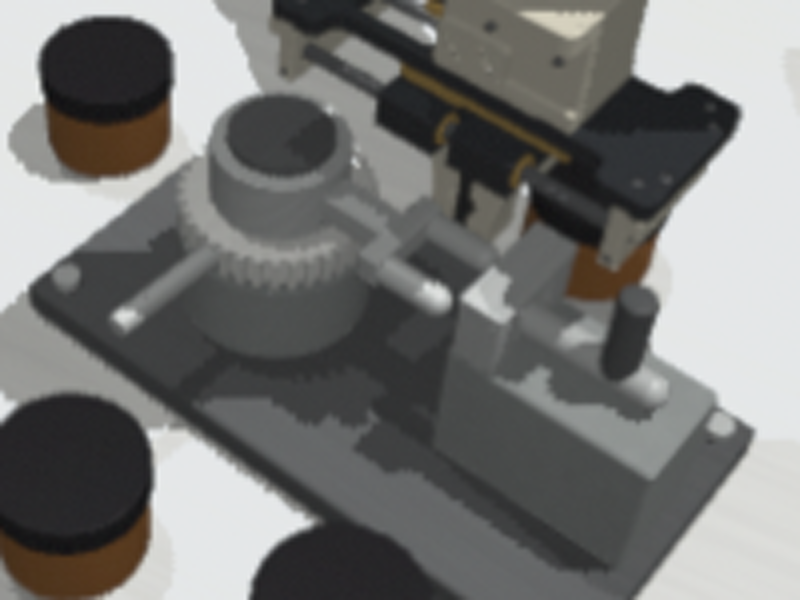

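```bash
python3 - <<'E'
from h import *
s=lambda u,v,z:at("scene0",(u/4+255-.375,v/4+160-.375),z)
for n,u,v,z in[("tip",445,300,.106),("bar",116,322,.081),("knob",638,300,.154),("screw",722,424,.022),("screw2",66,276,.022)]:
    p=s(u,v,z);print(n,wh(p)*1e3, np.degrees(np.arctan2(*wh(p)[::-1])))
E
```

```text
tip [ 16.62004943 109.61771702] 81.37857582402515
bar [108.28943969  -4.39688198] -2.3251064654131257
knob [  1.35310606 188.26919599] 89.5882176503875
screw [-74.20531133 220.92719514] 108.56623669176277
screw2 [ 69.53747701 -80.5158059 ] -49.18446810614997
```

```bash
python3 -m creep '{"jaw":[1,1,1,1,1,1,1,1,1,1],"translation":[[0,0,0.015],[0,0,0.015],[-0.035,0,0],[-0.035,0,0],[-0.035,0,0],[0,0,0],[0,0,0],[0,0,0],[0,0,0],[0,0,0]],"roll":[0,0,0,0,-0.14,-0.14,-0.14,-0.14,-0.14,-0.14]}' 20
python3 -m creep '{"jaw":[1,1,1,1,1,1,1,1,1,1],"translation":[[0,0,0],[0,0,0],[0,0,0],[0,0,0],[0,0,0],[0,0,0],[0,0,0],[0,0,0],[0,0,0],[0,0,0]],"roll":[-0.14,-0.14,-0.14,-0.14,-0.04,-0.03,0,0,0,0]}' 20
python3 - <<'E'
from h import *
from plant import *
to(0,.235,.125)
c=capture("top");cv2.imwrite("pics/top3.png",c["image"][:,:,::-1])
E
```

```text
time_s: 5.35
tcp_pos: [0.5249, 0.0855, 0.2017]
eef_rot: [-177.4, 90.0, 38.7]
contact_force: [-0.6, 0.0, 0.4]
gripper_width: 0.0007
time_s: 6.35
tcp_pos: [0.5249, 0.0855, 0.2016]
eef_rot: [143.0, 90.0, 34.9]
contact_force: [-0.1, -0.5, -0.4]
gripper_width: 0.0005
t6.35 head [-65.2  87.6] z201.6 tool y at head ang 354.2 move [  76.6   50.  -153.2] F [-0.1 -0.5 -0.4] w0.0005 j [ 30.   8. -19.  -0. -62. 132.]
```

View pics/top3.png

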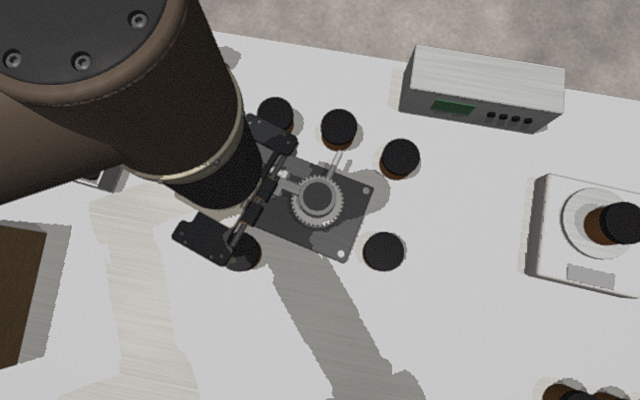

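```bash
python3 -m creep '{"jaw":[1,1,1,1,1,1,1,1,1,1],"translation":[[0,0,0],[0,0.016,-0.037],[0,0.016,-0.037],[0,0.016,-0.037],[0,0.017,-0.036],[0,0,0],[0.03,0,0],[0.03,0,0],[0.02,0,0],[0,0,0]],"roll":[-0.10,0,0,0,0,0,0,0,0,0]}' 20
python3 - <<'E'
from h import *
from plant import *
to(0,.1725,.122)
c=capture("scene");i=c["image"][:,:,::-1];cv2.imwrite("pics/scene3.png",cv2.resize(i[130:330,255:495],None,fx=3,fy=3,interpolation=cv2.INTER_CUBIC))
E
```

```text
time_s: 7.4
tcp_pos: [0.6179, 0.2139, 0.1182]
eef_rot: [-48.5, 89.7, -150.9]
contact_force: [0.7, -0.2, 0.3]
gripper_width: 0.0003
t7.40 head [ -1.8 232.9] z118.2 tool y at head ang 359.9 move [-3.6  1.9 60.4] F [ 0.7 -0.2  0.3] w0.0003 j [ 36.  23. -10.  -0. -57. 132.]
```

View pics/scene3.png

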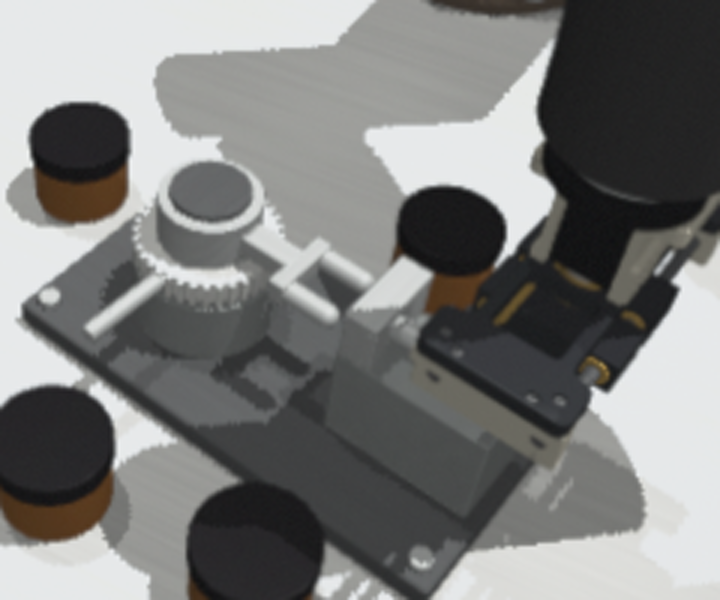

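```bash
python3 -m creep '{"jaw":[1,1,1,1,1,1,1,1,1,1],"translation":[[-0.004,0.002,0.008],[0,0,0.008],[0,0,0.005],[0,0,0.005],[0,0,0.005],[0,0,0.005],[0,0,0.005],[0,0,0.005],[0,0,0],[0,0,0]],"roll":[0,0,0,0,0,0,0,0,0,0]}' 20
python3 -c "
from h import *
to(0,.1725,.122)"
```

```text
time_s: 8.45
tcp_pos: [0.6115, 0.1693, 0.1252]
eef_rot: [-44.1, 89.9, -146.5]
contact_force: [-0.3, 0.5, -0.5]
gripper_width: 0.0003
t8.45 head [  1.5 187.9] z125.2 tool y at head ang 359.9 move [ 3.2 -1.5 15.4] F [-0.3  0.5 -0.5] w0.0003 j [ 33.  21. -12.   0. -57. 135.]
```

```bash
python3 - <<'E'
from h import *
from plant import *
c=capture("scene");i=c["image"][:,:,::-1];cv2.imwrite("pics/scene4.png",cv2.resize(i[130:330,255:495],None,fx=3,fy=3,interpolation=cv2.INTER_CUBIC))
c=capture("wrist");cv2.imwrite("pics/wrist4.png",c["image"][:,:,::-1])
E
```

```text
(no output)
```

View pics/scene4.png

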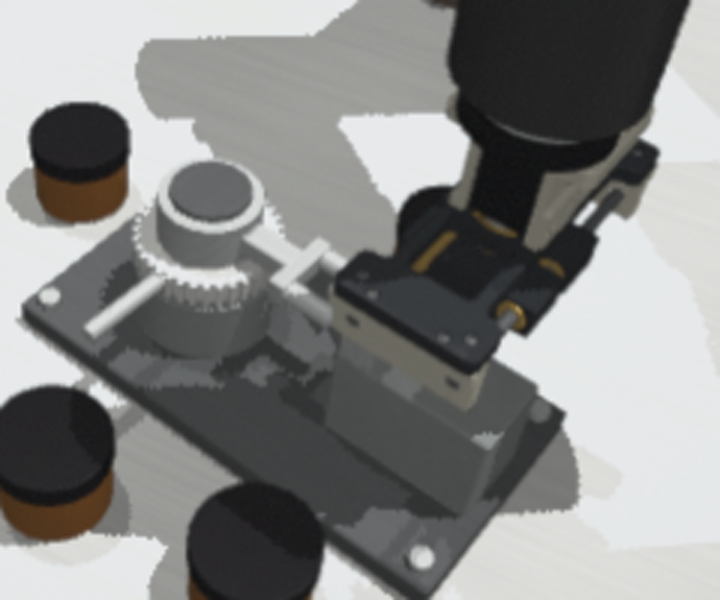

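View pics/wrist4.png

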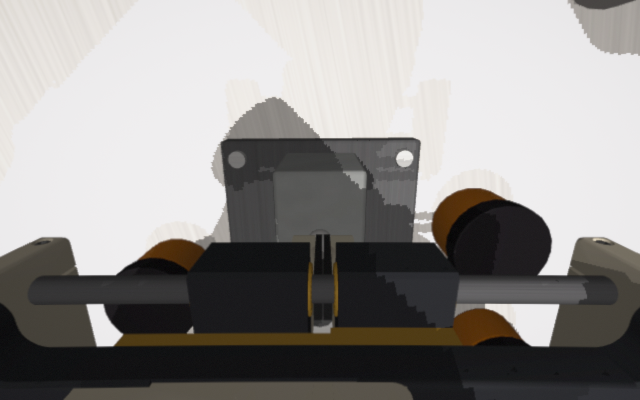

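```bash
python3 -m creep '{"jaw":[1,1,1,1,1,1,1,1,1,1],"translation":[[0,0,0.003],[0,0,0.003],[0,0,0.003],[0,0,0.002],[0,0,0.001],[0,0,0.001],[0,0,0.001],[0,0,0.001],[0,0,0.001],[0,0,0]],"roll":[0,0,0,0,0,0,0,0,0,0]}' 20
python3 -c "
from h import *
to(0,.1725,.122)"
```

```text
time_s: 9.55
tcp_pos: [0.6094, 0.1576, 0.1256]
eef_rot: [164.2, 89.7, 61.9]
contact_force: [-1.0, 15.3, -3.6]
gripper_width: 0.0004
t9.55 head [  1.9 176.1] z125.6 tool y at head ang 360.0 move [ 3.5 -1.9  3.6] F [-1.  15.3 -3.6] w0.0004 j [ 32.  21. -13.  -0. -56. 136.]
```

```bash
python3 -m creep '{"jaw":[1,1,1,1,1,1,1,1,1,1],"translation":[[0,0,-0.01],[0,0,-0.03],[-0.03,0,0],[-0.04,0,0],[0,0,-0.04],[0,0,-0.04],[0,0,0],[0,0,0],[0,0,0],[0,0,0]],"roll":[0,0,0,0,0,0,0,0,0,0]}' 20
python3 - <<'E'
from h import *
from plant import *
to(0.088,.03,.15)
c=capture("scene");i=c["image"][:,:,::-1];cv2.imwrite("pics/scene5.png",cv2.resize(i[160:310,255:455],None,fx=4,fy=4,interpolation=cv2.INTER_CUBIC))
E
```

```text
time_s: 10.55
tcp_pos: [0.6342, 0.2703, 0.1957]
eef_rot: [-7.2, 90.0, -109.6]
contact_force: [0.2, -0.2, 0.2]
gripper_width: 0.0006
t10.55 head [  2.1 291.5] z195.7 tool y at head ang 359.9 move [ 45.8  86.3 261.3] F [ 0.2 -0.2  0.2] w0.0006 j [ 39.  23.   0.   0. -67. 128.]
```

View pics/scene5.png

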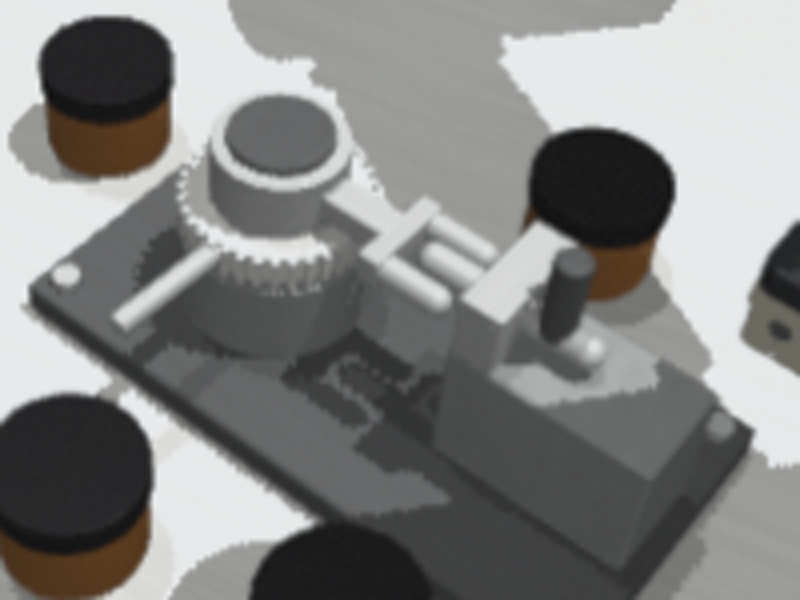

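```bash
python3 - <<'E'
from h import *
s=lambda u,v,z:at("scene0",(u/4+255-.375,v/4+160-.375),z)
for n,u,v,z in[("tip",445,300,.106),("bar",116,322,.081),("knob",573,265,.154),("knob0",638,300,.154)]:
    p=s(u,v,z);print(n,wh(p)*1e3, np.degrees(np.arctan2(*wh(p)[::-1])))
E
```

```text
tip [ 16.62004943 109.61771702] 81.37857582402515
bar [108.28943969  -4.39688198] -2.3251064654131257
knob [  2.94710175 158.09792862] 88.93207369072779
knob0 [  1.35310606 188.26919599] 89.5882176503875
```

```bash
python3 - <<'E'
import cv2,numpy as np
a=cv2.imread("pics/scenez.png")[270:400,580:700];b=cv2.imread("pics/scene5.png")[235:365,515:635]
cv2.imwrite("pics/knobs.png",cv2.resize(np.hstack([a,b]),None,fx=3,fy=3,interpolation=cv2.INTER_NEAREST))
E
```

```text
(no output)
```

View pics/knobs.png

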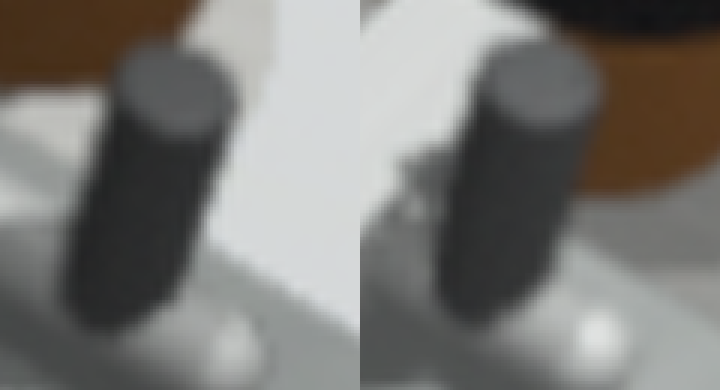

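```bash
python3 - <<'E'
from h import *
s=lambda u,v,z:at("scene0",(u/4+255-.375,v/4+160-.375),z)
for u,v in((638.3,300),(576.7,262.7)): print(wh(s(u,v,.154))*1e3)
for h in(.190,.162,.156): 
  u=proj("scene0",[hw(0.001,h-.002,.154)])[0];print((u-[255,160]+.375)*4)
E
```

```text
[  1.27087474 188.36121612]
[  0.82730902 158.55565034]
[637.87737466 299.16700216]
[579.43637391 264.67861769]
[567.17027803 257.44437473]
```

```bash
python3 -m creep '{"jaw":[1,1,1,1,1,1,1,1,1,1],"translation":[[0,0,0.04],[0,0,0.036],[0.03,0,0],[0.04,0,0],[0,0,0.01],[0,-0.001,0.01],[0,-0.001,0.009],[0,0,0.002],[0,0,0.002],[0,0,0.002]],"roll":[0,0,0,0,0,0,0,0,0,0]}' 20
python3 -c "
from h import *
to(0,.170,.122)"
```

```text
time_s: 11.6
tcp_pos: [0.6089, 0.1635, 0.1265]
eef_rot: [131.1, 89.9, 28.7]
contact_force: [0.9, 0.2, 0.3]
gripper_width: 0.0005
t11.60 head [  0.2 181.8] z126.5 tool y at head ang 360.0 move [ 4.5 -0.2 11.8] F [0.9 0.2 0.3] w0.0005 j [ 33.  21. -13.   0. -56. 135.]
```

```bash
python3 -m creep '{"jaw":[1,1,1,1,1,1,1,1,1,1],"translation":[[0,0,0.002],[0,0,0.002],[0,0,0.002],[0,0,0.002],[0,0,0.001],[0,0,0.001],[0,0,0.001],[0,0,0],[0,0,0],[0,0,0]],"roll":[0,0,0,0,0,0,0,0,0,0]}' 20
python3 -c "
from h import *
to(0,.170,.122)"
```

```text
time_s: 12.6
tcp_pos: [0.6076, 0.1576, 0.1257]
eef_rot: [161.4, 89.6, 59.1]
contact_force: [0.2, 18.3, -3.5]
gripper_width: 0.0001
t12.60 head [  0.2 175.6] z125.7 tool y at head ang 0.0 move [ 3.7 -0.2  5.7] F [ 0.2 18.3 -3.5] w0.0001 j [ 32.  20. -13.  -0. -56. 136.]
```

```bash
python3 -m creep '{"jaw":[1,1,1,1,1,1,1,1,1,1],"translation":[[0,0,0.001],[0,0,0.001],[0,0,0.001],[0,0,0.001],[0,0,0],[0,0,0],[0,0,0],[0,0,0],[0,0,0],[0,0,0]],"roll":[0,0,0,0,0,0,0,0,0,0]}' 20
python3 -c "
from h import *
to(0,.170,.122)"
```

```text
time_s: 13.6
tcp_pos: [0.6076, 0.1573, 0.1259]
eef_rot: [162.0, 89.2, 59.8]
contact_force: [-1.0, 31.4, -5.2]
gripper_width: 0.0006
t13.60 head [  0.3 175.3] z125.9 tool y at head ang 0.1 move [ 3.8 -0.3  5.4] F [-1.  31.4 -5.2] w0.0006 j [ 32.  20. -13.  -0. -56. 136.]
```

```bash
python3 -m creep '{"jaw":[1,1,1,1,1,1,1,1,1,1],"translation":[[0,0,-0.01],[0,0,-0.03],[-0.03,0,0],[-0.045,0,0],[0,0.03,0.035],[0,0.03,0.035],[0,0.03,0.035],[0,0,0.035],[0,0,0.035],[0,0,0]],"roll":[0,0,0,0,0,0,0,0,0,0]}' 20
python3 - <<'E'
from h import *
from plant import *
to(0.088,.032,.075)
c=capture("scene");i=c["image"][:,:,::-1];cv2.imwrite("pics/scene6.png",cv2.resize(i[160:310,255:455],None,fx=4,fy=4,interpolation=cv2.INTER_CUBIC))
E
```

```text
time_s: 14.6
tcp_pos: [0.6633, -0.0064, 0.2004]
eef_rot: [-46.4, 89.9, -149.0]
contact_force: [-0.3, -0.6, -0.0]
gripper_width: 0.0005
t14.60 head [89.5 27.3] z200.4 tool y at head ang 359.7 move [125.4  -1.4  -4.9] F [-0.3 -0.6 -0. ] w0.0005 j [ 16.  20.  -3.   0. -67. 151.]
```

View pics/scene6.png

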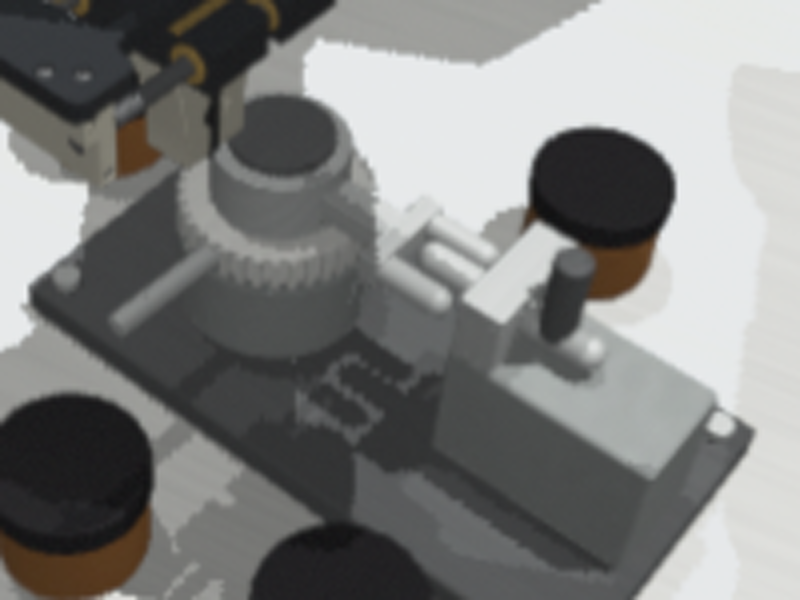

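```bash
python3 - <<'E'
from h import *
b=cv2.imread("pics/scene6.png")[180:330,350:520]
cv2.imwrite("pics/fork6.png",cv2.resize(b,None,fx=4,fy=4,interpolation=cv2.INTER_NEAREST)[:600,:800])
for y in (.083,.087,.078,.113): print(y,(proj("scene0",[hw(0.0 if y<.1 else .018,y-.002,.106)])[0]-[255,160]+.375)*4)
E
```

```text
0.083 [415.31801522 247.28527311]
0.087 [422.39734248 251.64505742]
0.078 [406.51587073 241.86469259]
0.113 [445.71382224 303.37134989]
```

View pics/fork6.png

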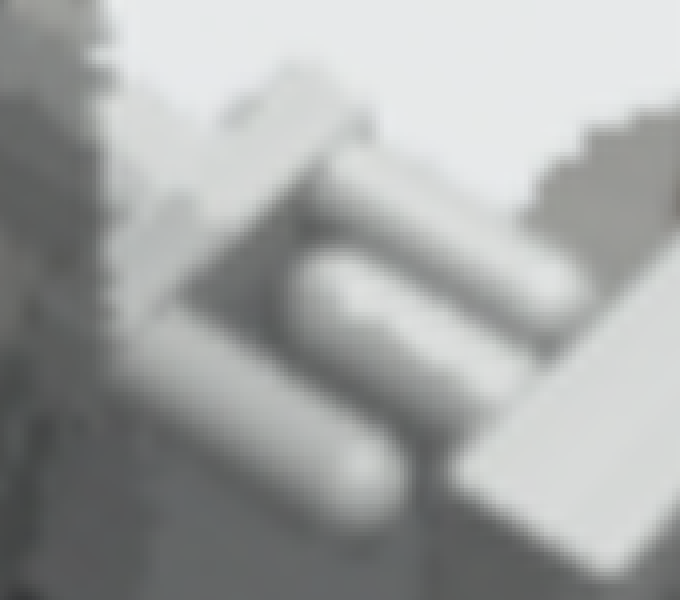

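```bash
python3 -m creep '{"jaw":[1,1,1,1,1,1,1,1,1,1],"translation":[[0.03,-0.001,-0.006],[0.035,0,0],[0.03,0,0],[0.02,0,0],[0.01,0,0],[0,0,0],[0,0,0.008],[0,0,0.008],[0,0,0],[0,0,0]],"roll":[0,0,0,0,0,0,0,0,0,0]}' 20
python3 - <<'E'
from h import *
from plant import *
to(0.088,.0155,.075)
c=capture("scene");i=c["image"][:,:,::-1];cv2.imwrite("pics/scene7.png",cv2.resize(i[160:310,255:455],None,fx=4,fy=4,interpolation=cv2.INTER_CUBIC))
E
```

```text
time_s: 15.65
tcp_pos: [0.6616, -0.0124, 0.0766]
eef_rot: [114.5, 89.9, 12.1]
contact_force: [-0.4, -0.6, -0.7]
gripper_width: 0.0004
t15.65 head [89.2 21.1] z76.6 tool y at head ang 359.9 move [ 1.6 -1.2  5.6] F [-0.4 -0.6 -0.7] w0.0004 j [ 16.  26. -11.   0. -52. 152.]
```

View pics/scene7.png

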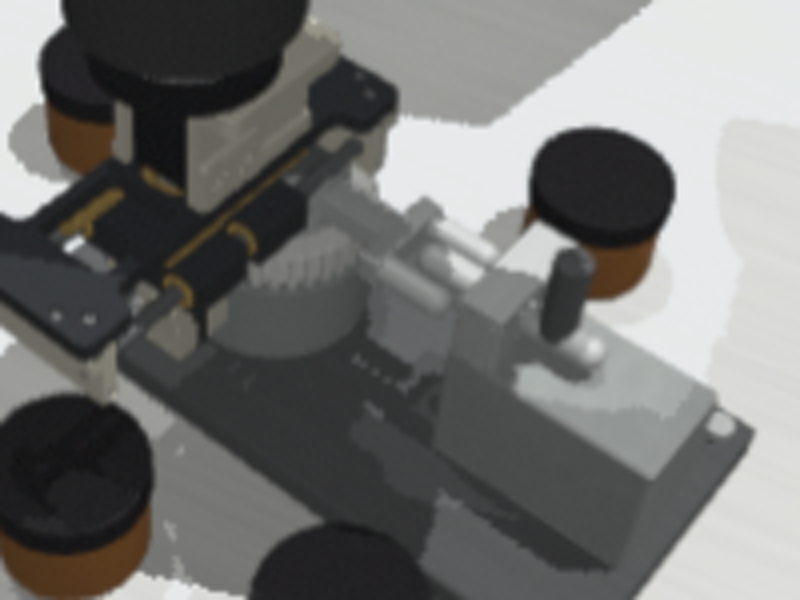

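```bash
python3 -m creep '{"jaw":[1,1,1,1,1,1,1,1,1,1],"translation":[[0.002,-0.001,0.0055],[0,0.001,0.0089],[0,0.001,0.0089],[0,0.001,0.0089],[0,0.001,0.0089],[0,0,0],[0,0,0],[0,0,0],[0,0,0],[0,0,0]],"roll":[0,0.1,0.1,0.1,0.1,0,0,0,0,0]}' 20
python3 - <<'E'
from h import *
s,M=st();th=-.4
to(.088*np.cos(th)-.0155*np.sin(th),.088*np.sin(th)+.0155*np.cos(th),.0745)
E
```

```text
time_s: 16.7
tcp_pos: [0.6502, -0.0515, 0.0735]
eef_rot: [-23.2, 90.0, -148.5]
contact_force: [0.6, 0.3, -0.6]
gripper_width: 0.0002
t16.70 head [ 86.3 -19.5] z73.5 tool y at head ang 337.1 move [-1.   0.9  0.1] F [ 0.6  0.3 -0.6] w0.0002 j [ 13.  26. -13.   0. -51. 132.]
```

```bash
python3 -m creep '{"jaw":[1,1,1,1,1,1,1,1,1,1],"translation":[[-0.001,0.001,0.0089],[0,0.001,0.0089],[0,0.001,0.0089],[0,0.001,0.0089],[0,0.001,0.0089],[0,0.001,0.0089],[0,0.0005,0.0045],[0,0,0],[0,0,0],[0,0,0]],"roll":[0.1,0.1,0.1,0.1,0.1,0.1,0.05,0,0,0]}' 20
python3 - <<'E'
from h import *
from plant import *
th=-1.05
to(.088*np.cos(th)-.0155*np.sin(th),.088*np.sin(th)+.0155*np.cos(th),.0745)
c=capture("scene");i=c["image"][:,:,::-1];cv2.imwrite("pics/scene8.png",cv2.resize(i[160:310,255:455],None,fx=4,fy=4,interpolation=cv2.INTER_CUBIC))
c=capture("top");i=c["image"][:,:,::-1];cv2.imwrite("pics/top8.png",cv2.resize(i[110:260,190:390],None,fx=4,fy=4,interpolation=cv2.INTER_CUBIC))
E
```

```text
time_s: 17.7
tcp_pos: [0.6101, -0.092, 0.0746]
eef_rot: [82.1, 90.0, -80.4]
contact_force: [1.4, 1.9, -0.6]
gripper_width: 0.0007
t17.70 head [ 55.8 -67.7] z74.6 tool y at head ang 299.9 move [ 0.1  1.5 -0.8] F [ 1.4  1.9 -0.6] w0.0007 j [ 10.  23. -18.   0. -50.  98.]
```

View pics/scene8.png

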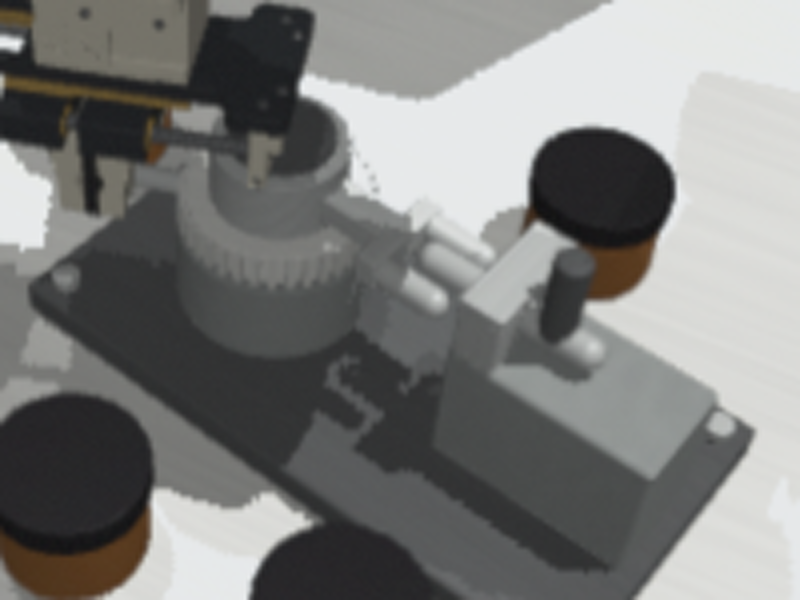

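View pics/top8.png

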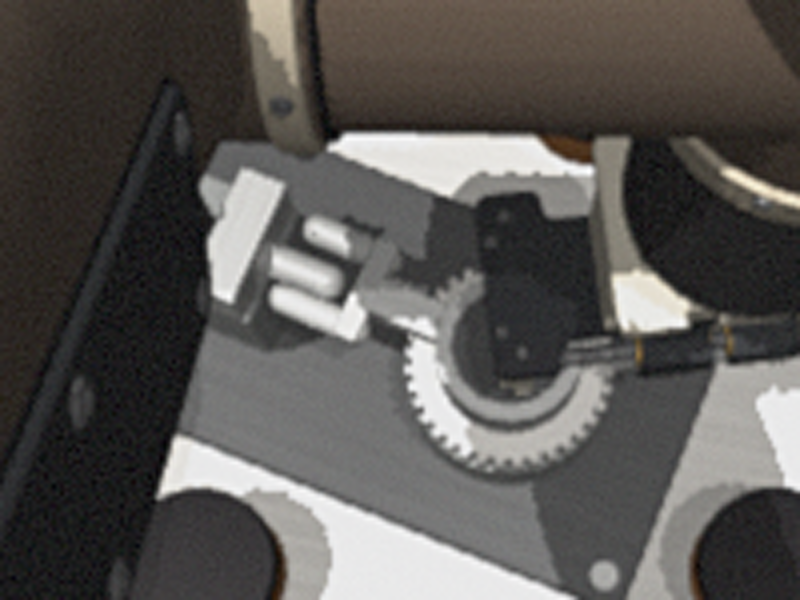

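```bash
python3 -m creep '{"jaw":[1,1,1,1,1,1,1,1,1,1],"translation":[[0,0.002,0.0089],[0,0.001,0.0089],[0,0.0005,0.0045],[0,0,0.002],[0,0,0],[0,0,0],[0,0,0],[0,0,0],[0,0,0],[0,0,0]],"roll":[0.1,0.1,0.05,0,0,0,0,0,0,0]}' 20
python3 - <<'E'
from h import *
from plant import *
th=-1.25
to(.088*np.cos(th)-.0155*np.sin(th),.088*np.sin(th)+.0155*np.cos(th),.0745)
c=capture("scene");i=c["image"][:,:,::-1];cv2.imwrite("pics/scene9.png",cv2.resize(i[160:310,255:455],None,fx=4,fy=4,interpolation=cv2.INTER_CUBIC))
E
```

```text
time_s: 18.8
tcp_pos: [0.5941, -0.0995, 0.0758]
eef_rot: [-179.4, 89.3, 3.9]
contact_force: [19.2, 2.1, -11.5]
gripper_width: 0.0004
t18.80 head [ 41.8 -78.4] z75.8 tool y at head ang 285.6 move [ 1.3  0.3 -0.6] F [ 19.2   2.1 -11.5] w0.0004 j [  9.  21. -20.   0. -48.  84.]
```

View pics/scene9.png

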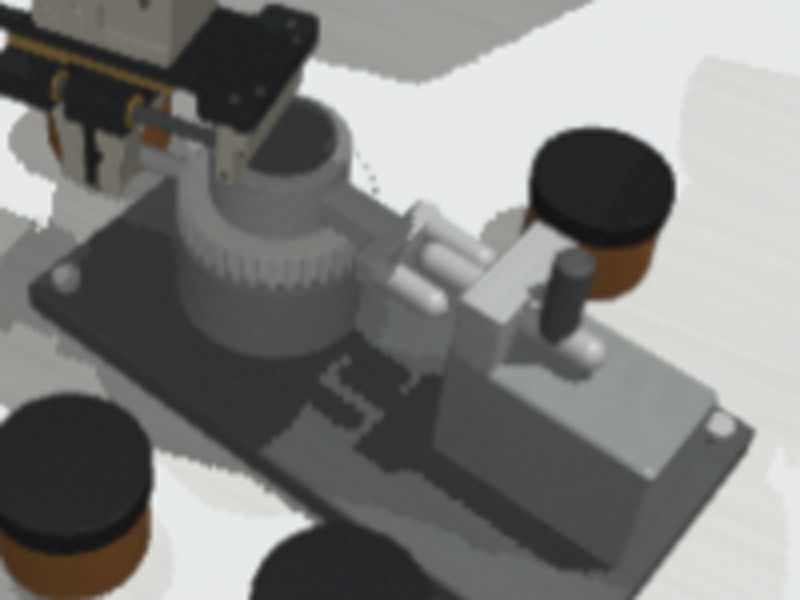

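```bash
python3 -m creep '{"jaw":[1,1,1,1,1,1,1,1,1,1],"translation":[[0.001,0,0.001],[0,0,0.001],[0,0,0.001],[0,0,0],[0,0,0],[0,0,-0.01],[0,0,-0.01],[-0.03,0,-0.005],[-0.04,0,0],[-0.04,0,0]],"roll":[0,0,0,0,0,0,0,0,0,0]}' 20
python3 -m creep '{"jaw":[1,1,1,1,1,1,1,1,1,1],"translation":[[-0.02,0,-0.02],[-0.02,0.0,-0.04],[-0.0,0,-0.04],[0,0,-0.04],[0,0,-0.04],[0,0,0],[0,0,0],[0,0,0],[0,0,0],[0,0,0]],"roll":[0,0,0,0,0,0,0,0,0,0]}' 20
python3 - <<'E'
from h import *
from plant import *
to(0,0,.2)
c=capture("scene");i=c["image"][:,:,::-1];cv2.imwrite("pics/scene10.png",cv2.resize(i[160:310,255:455],None,fx=4,fy=4,interpolation=cv2.INTER_CUBIC))
c=capture("top");i=c["image"][:,:,::-1];cv2.imwrite("pics/top10.png",i)
E
```

```text
time_s: 19.85
tcp_pos: [0.6079, -0.0998, 0.1838]
eef_rot: [6.8, 89.8, -170.0]
contact_force: [1.3, 0.3, -0.1]
gripper_width: 0.0003
time_s: 20.85
tcp_pos: [0.7882, -0.0896, 0.2248]
eef_rot: [179.3, 89.9, 2.5]
contact_force: [0.6, -0.1, -0.1]
gripper_width: 0.0006
t20.85 head [229.3 -27.4] z224.8 tool y at head ang 285.5 move [ 24.6 -87.6 213.7] F [ 0.6 -0.1 -0.1] w0.0006 j [  8.  32.  19.   0. -77.  86.]
```

View pics/scene10.png

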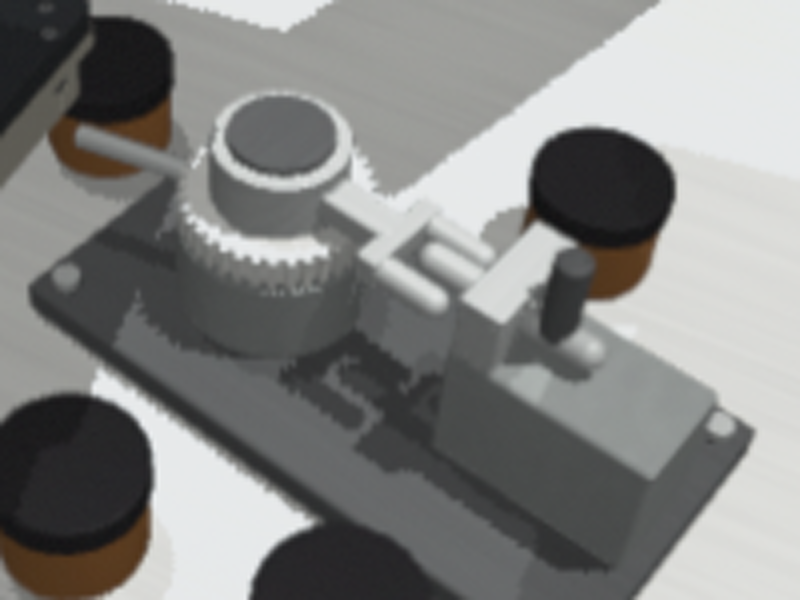

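View pics/top10.png

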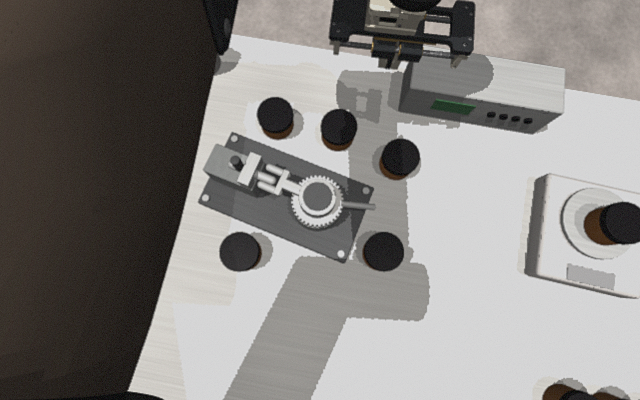

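```bash
python3 - <<'E'
from h import *
i=cv2.imread("pics/top10.png");cv2.imwrite("pics/topz10.png",cv2.resize(i[110:260,190:390],None,fx=4,fy=4,interpolation=cv2.INTER_CUBIC))
s=lambda u,v,z:at("scene0",(u/4+255-.375,v/4+160-.375),z)
p=s(78,135,.081);print(wh(p)*1e3,np.arctan2(*wh(p)[::-1]))
p=at("top0",(375,207),.081);print(wh(p)*1e3,np.arctan2(*wh(p)[::-1]))
E
```

```text
[  32.8250449  -104.48383867] -1.2663963576325423
[  31.47206486 -106.26617005] -1.2828637934862999
```

View pics/topz10.png

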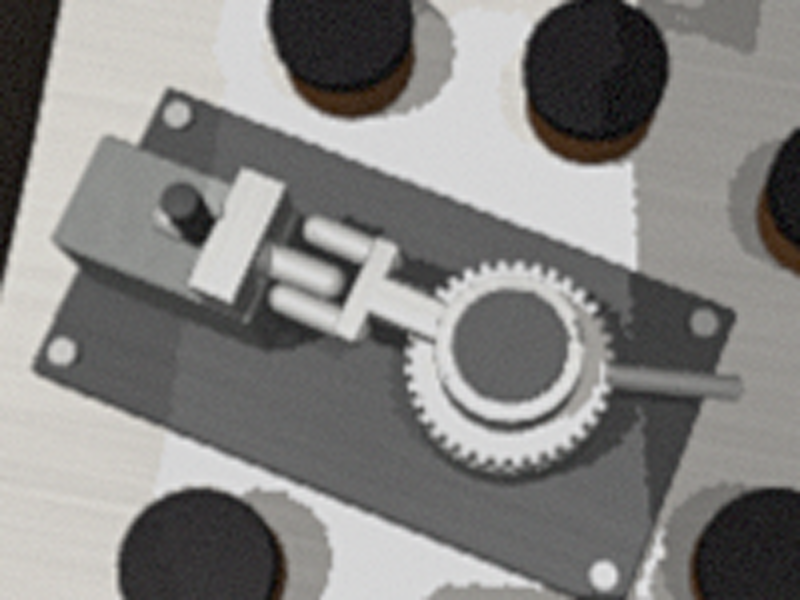

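```bash
python3 -c "
from plant import *
print(close_job()); s=get_state(); print(s['time_s'],s['contact_force'])"
```

```text
the job is handed in; nothing more can be done
None
the job is handed in; nothing more can be done
```

The job is handed in at about 21 s of the 61 s allowed. No verdict was reported. The steps were done in the required order:

1. **Barrel:** I swung the forked arm from about 0.63 rad to about 0.01 rad of in line, by pushing the outer side of one prong with the closed fingers.
2. **Bolt:** I pushed the bolt into the fork by its knob until it stopped hard. At 31 N it no longer moved.
3. **Lock ring:** I turned the ring clockwise by its bar until it came up against its stop, with about 19 N at the wrist. I then gave it a small further push and backed the arm clear.

**Last checks:**
- **Ring:** the bar measured -1.27 rad in the scene camera and -1.28 rad in the top camera. That puts the ring at about 1.4 rad, which is tight.
- **Jars:** all five stand where they were at the start, judged by eye in the top picture.
- **Arm:** the gripper is well clear, and the wrist force reads about zero.

**One disagreement:** the bolt's travel measured from the knob in the pictures came out at 30 to 31 mm, not the nominal 34. The hard stop and the roughly 5 mm gap between the bolt's nose and the crosspiece both point to fully home. I put the difference down to camera and pixel error. Either reading is above the 27 mm needed.

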